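# Hang the lugged weight in the bayonet plate

### The job

Take the weight that has two side lugs and hang it in the bayonet plate of the small aluminium frame: lower it through the hole with its lugs clear of the two hooks, twist it clockwise (seen from above) until the lugs are under the hooks, and let them drop into the locking notches. Leave it hanging there, upright and still, and leave the other two weights standing where they are.

Things in the scene. Friction and masses are not known exactly. Their poses are not given: they have to be found in the camera images.
- lug_weight: The weight to hang, 0.45 to 0.7 kg. Steel cylinder 44 mm across, 55 high; on it an upright tongue 30 wide (own x), 14 thick (own y), up to height 120: grip across it. Origin: underside centre, z up. Lug bar along own x: 108 mm over both ends, 12 wide, underside at height 45, top at 55. Origin heights above bench: lugs on the plate 40, turning under hooks below 48, dropped in notches 32.
- stand: Fixed aluminium frame, 150 mm square; its bayonet plate's top is 85 mm up (nuts to 92), hole 64 across. Origin: under its centre, z up. Notches 34 wide, 8 deep along own +x and -x; over each, 42 to 70 mm out, a dark hook (roof 104 to 110 up, wall at 64). The +x hook is open to own +y, walled at y -17; the -x one is its half turn. Lug bar goes in 40 to 100 deg (best 60) counter-clockwise of own x.
- flange_weight: Not to be used, stands on the bench. Steel cylinder 44 mm across, 55 high; on it an upright tongue 30 wide (own x), 14 thick (own y), up to height 120: grip across it. Origin: underside centre, z up. Round flange 76 mm across at height 45 to 55 instead of lugs.
- plain_weight: Not to be used, stands on the bench. Steel cylinder 44 mm across, 55 high; on it an upright tongue 30 wide (own x), 14 thick (own y), up to height 120: grip across it. Origin: underside centre, z up. Neither lugs nor flange.
Things that resemble listed ones, but are neither listed nor needed, are in the scene too. Of the things shaped like the stand, the aluminium one is meant.

How it is judged:
By the outcome, as a careful person would: the job done as asked, in the order asked, and still so for the second after the job is handed in, with the robot touching nothing.
It also fails if it takes over 38 s, if anything falls off the work surface, if the arm or the gripper's body presses on something with over 40 N, if the wrist force passes 120 N, or if a joint passes its speed limit or range.

### The arm

A 6-joint arm with a two-finger parallel gripper is mounted at the origin on the work surface. World frame = base frame: x ahead of the robot, y to its left, z up, the work surface at z = 0. Lengths are in m, angles in rad, forces in N, time in s.
With the tool pointing down it reaches from about 0.25 to 0.775 m from the base axis. Payload 4 kg.
Tool frame: the origin (TCP) lies on the centre line of the jaws, within the pads' length; the fingertips stand 22 mm ahead of it and the grasp point (between the pads) lies 3 mm ahead of it; z points along the fingers, y is the direction in which the jaws open and shut (so a half turn about z gives the same grasp; the last joint's range is limited). The gripper opens to 94 mm and grips with 3 to 60 N. Pads are 16 mm wide; open, the fingers measure 119 mm over their backs; the gripper's body (75 mm by 177 mm) begins 78 mm behind the grasp point.
Start: joints at [-1.381, 0.087, 1.371, -0, 1.684, -0.103], TCP at [0.159, -0.527, 0.228] pointing down, gripper open.
Joint ranges: [-3.1, 3.1], [-0.76, 2.03], [0.27, 2.55], [-1.08, 4.22], [0.17, 2.65], [-2.57, 2.57]. Speed limits (rad/s): [2.79, 2.79, 3.14, 3.14, 3.14, 3.14].

### API

Orientations are given as [roll, pitch, yaw] about the fixed x, y, z axes, in that order (R = Rz(yaw) Ry(pitch) Rx(roll)).
In Python, from bench import robot gives the robot as it stands. The module is installed in compiled form; this text tells all that it offers.
- The arm moves only by the shell command python3 -m inch 'ROWS'. ROWS is JSON, a list of rows, each an object with "linear": the shift along the world's x, y, z scaled (see below), a list of three; "twist": the turn about the world's z scaled (see below); "gripper": the opening, from 0 (shut) to 1 (fully open). In form: [{"linear": [x, y, z], "twist": twist, "gripper": gripper}, ...]. A call has 1 to 10 rows; each row is the pose to reach, as a shift and turn from the pose commanded when the call began; what a row does not reach only later rows make up. The controller multiplies each number of a shift by 0.1 m and each number of a turn by 60 degrees. A row lasts 1/12 s, in which the tool goes at most 41.7 mm and 7.16 degrees, less where a joint would pass 70% of its speed; a pose out of reach is approached as far as the arm can. A call with a number of a shift or a turn outside -1 to 1 is refused whole. A call with a gripper value outside its range is refused whole. The fingers move at their own pace and stop on an object; the grip force is fixed at half the most. Time passes only in rows, so rows that repeat a pose let the fingers close. It gives the time, the measured TCP pose, the force and the opening at its end, in the units of the state.
- robot.get_obs(): the state, without advancing time (a new reading comes with each control period).
- robot.snapshot(name): name is "side" or "top"; returns a dict with "image" (420x560x3 uint8, red, green, blue), "depth" (420x560 float32, m along the optical axis (not along the pixel's ray), 0 where there is no reading), "mtx" (3x3 intrinsics, pixels), "rvec" (rotation vector, rad) and "tvec" (3), from world to camera coordinates, as OpenCV has them. Camera axes: x right, y down, z forward; pixel columns grow to the right and rows downward; lengths in m; the calibration is good to about 2 mm. A picture is of the moment at which its call begins.
- robot.close_job(): hands the job in, once; it reports no verdict.
The state is a dict: "time": time; "joint_positions": joint angles; "qvel": joint speeds; "joint_torque": joint torques, N m; "tool_pos": TCP position; "ee_rot": TCP orientation; "wrist_force": force on the tool from outside, world axes, zero at the start; "wrist_torque": the same for the moment, N m; "width": finger opening in m.
Only numpy, scipy, OpenCV 4.12 (cv2) and the standard library are available. Lean on these libraries where they do the work, as an engineer would, in place of code of your own. Each camera call takes 0.05 s, during which the arm holds its last target.

## Working session

There is one attempt and no reset: what is moved stays moved. The work goes in short steps, Python scripts to look and compute and a shell command to move; the robot and the scene stay as the last step left them, time stands still between calls to the robot, and variables do not carry over. Pictures are saved under pics/ and viewed, and the job is handed in when it is done.

```bash
mkdir -p pics; cat > h.py <<'E'
import numpy as np, cv2
from bench import robot
def snap(n):
    s=robot.snapshot(n); np.savez(f'{n}.npz',**s); return s
def save(s,f): cv2.imwrite('pics/'+f,cv2.cvtColor(s,cv2.COLOR_RGB2BGR))
def cloud(s):
    R=cv2.Rodrigues(np.array(s['rvec'],float))[0]; K=np.array(s['mtx']); d=s['depth']
    v,u=np.mgrid[:d.shape[0],:d.shape[1]]
    c=np.stack([(u-K[0,2])/K[0,0]*d,(v-K[1,2])/K[1,1]*d,d],-1)
    return (c-np.ravel(s['tvec']))@R
def load(n): return dict(np.load(f'{n}.npz'))
E
python3 - <<'E'
from h import *
for n in('top','side'):
    s=snap(n); save(s['image'],n+'0.png'); R=cv2.Rodrigues(np.array(s['rvec'],float))[0]; print(n,-R.T@np.ravel(s['tvec']),s['mtx'][0,0])
print(robot.get_obs())
E
```

```text
top [0.40410181 0.06616072 1.08492891] 517.9991958270042
side [0.14769254 0.73858964 0.93130723] 494.087997467465
{'time': 0.1, 'joint_positions': array([-1.38112297e+00,  8.78844115e-02,  1.37207259e+00,  4.39697799e-06,
        1.68361255e+00, -1.03111730e-01]), 'qvel': array([-0.00163118, -0.00013625, -0.00434493, -0.00060362,  0.00123054,
       -0.00021817]), 'joint_torque': array([ 2.04790151e-03, -3.41252661e+01, -3.03300655e+01,  7.19840568e-02,
        3.04665836e-02, -1.02184199e-04]), 'tool_pos': array([ 0.15864718, -0.52615647,  0.22643486]), 'ee_rot': array([-3.13962671e+00, -2.07826858e-04,  2.92785368e-01]), 'wrist_force': array([0.24956199, 0.69832514, 0.2572202 ]), 'wrist_torque': array([ 0.05557636,  0.03939978, -0.0128297 ]), 'width': 0.09393678339151879}
```

View pics/top0.png

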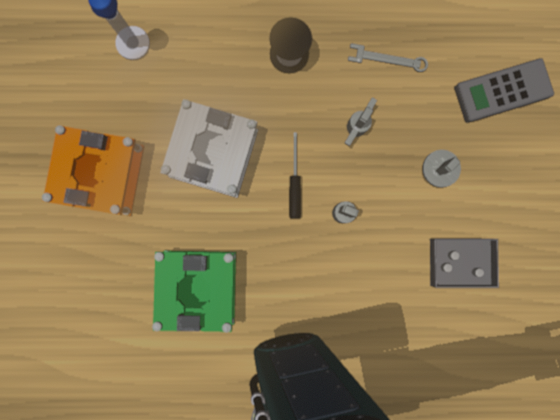

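View pics/side0.png

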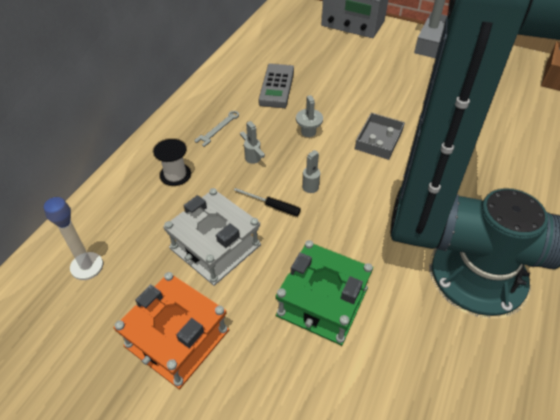

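Candidates in the top view: for the weight, (361,122) has the lug bar, (441,168) has a round flange, and (346,212) is plain. For the stand, (210,147) is aluminium, (92,170) is orange and (195,290) is green. I choose (361,122) and (210,147), and will check both in close crops.

```bash
python3 - <<'E'
from h import *
s=load('top'); P=cloud(s); im=s['image']
for (u,v) in [(361,122),(210,147),(441,168),(346,212),(300,300)]: print(u,v,P[v,u].round(3))
a=cv2.resize(im[85:160,320:400],None,fx=5,fy=5,interpolation=2); b=cv2.resize(im[90:205,150:270],None,fx=3.26,fy=3.26,interpolation=2)
c=np.zeros((376,800,3),np.uint8); c[:a.shape[0],:400]=a[:376]; b=b[:376,:391]; c[:b.shape[0],400:400+b.shape[1]]=b; save(c,'crop1.png')
# lug weight points
sub=P[85:160,320:400].reshape(-1,3)
for n in ('top','side'):
    s=load(n);P=cloud(s).reshape(-1,3)
    c0=cloud(load('top'))[122,361,:2]
    m=(np.hypot(*(P[:,:2]-c0).T)<.075)&(P[:,2]>.01)
    Q=P[m]; print(n,len(Q)); print(np.histogram(Q[:,2],bins=np.arange(0,.14,.01)))
    for lo,hi in((.045,.062),(.110,.127)):
        q=Q[(Q[:,2]>lo)&(Q[:,2]<hi)]
        if len(q)>5:
            r=cv2.minAreaRect(q[:,:2].astype(np.float32)*1000); print(lo,len(q),q.mean(0),r)
E
```

```text
361 122 [ 0.612 -0.104  0.105]
210 147 [0.578 0.195 0.013]
441 168 [ 0.526 -0.262  0.089]
346 212 [ 0.439 -0.073  0.118]
300 300 [0.26  0.007 0.001]
top 646
(array([  0,  14,  19,  18,  22, 389,  18,  11,  11,  12,  10,  71,  51,
         0]), array([0.  , 0.01, 0.02, 0.03, 0.04, 0.05, 0.06, 0.07, 0.08, 0.09, 0.1 ,
       0.11, 0.12, 0.13, 0.14]))
0.045 410 [ 0.61958584 -0.10920427  0.05501853] ((622.9517211914062, -112.00326538085938), (41.829227447509766, 103.94979095458984), 41.41875457763672)
0.11 122 [ 0.62240234 -0.11128341  0.11876003] ((623.4395141601562, -112.05706787109375), (13.84140682220459, 29.680397033691406), 58.73488235473633)
side 569
(array([  0,  40,  34,  36,  51, 189,  35,  29,  30,  30,  29,  31,  35,
         0]), array([0.  , 0.01, 0.02, 0.03, 0.04, 0.05, 0.06, 0.07, 0.08, 0.09, 0.1 ,
       0.11, 0.12, 0.13, 0.14]))
0.045 233 [ 0.62443746 -0.10327156  0.05557584] ((628.1763305664062, -109.57074737548828), (42.90446472167969, 105.70881652832031), 41.92819595336914)
0.11 66 [ 0.62620685 -0.10673032  0.11937545] ((626.3865356445312, -107.95870208740234), (15.287267684936523, 29.704940795898438), 61.42442321777344)
```

View pics/crop1.png

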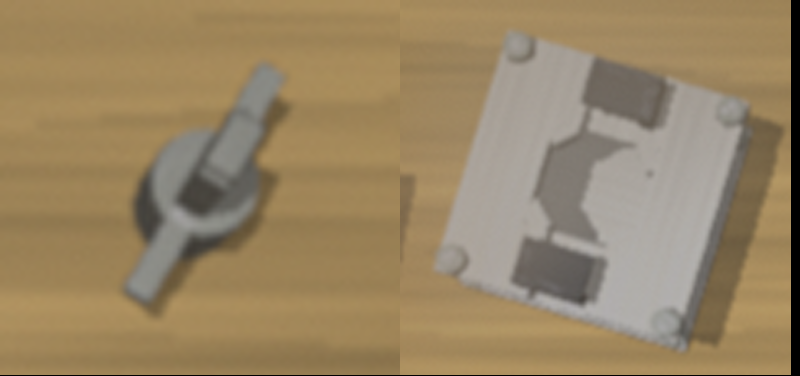

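The crop confirms both: (361,122) has a straight bar with lugs on both sides, and (210,147) is the bare aluminium frame with dark hooks. Next I measure both in the two views.

```bash
cat > meas.py <<'E'
from h import *
def ang(r):
    p=cv2.boxPoints(r); e=[p[1]-p[0],p[2]-p[1]]; e=max(e,key=np.linalg.norm); return (np.degrees(np.arctan2(e[1],e[0]))+90)%180-90
def stand(n,c0=np.array([.60,.195])):
    P=cloud(load(n)); im=load(n)['image']; d=np.abs(P[...,:2]-c0).max(-1)<.125
    hsv=cv2.cvtColor(im,cv2.COLOR_RGB2HSV); 
    m=d&(abs(P[...,2]-.085)<.004)&(hsv[...,1]<60)
    r=cv2.minAreaRect(1000*P[m][:,:2].astype(np.float32)); print(n,'plate',m.sum(),np.round(r[0],1),np.round(r[1],1),round(ang(r),1))
    m=(d&(abs(P[...,2]-.110)<.004)).astype(np.uint8)
    k,l,st,c=cv2.connectedComponentsWithStats(m); cc=[]
    for i in range(1,k):
        if st[i,4]>60:
            q=P[l==i]; r2=cv2.minAreaRect(1000*q[:,:2].astype(np.float32)); cc.append(np.array(r2[0])); print('  hook',st[i,4],np.round(r2[0],1),np.round(r2[1],1),np.round(c[i]),np.median(q[:,2]).round(4))
    if len(cc)==2: e=cc[0]-cc[1]; print('  mid',(cc[0]+cc[1])/2,'dist',np.linalg.norm(e),'axis',(np.degrees(np.arctan2(e[1],e[0]))+90)%180-90)
def weight(n,c0,z0=0,rad=.075):
    P=cloud(load(n)).reshape(-1,3); m=(np.hypot(*(P[:,:2]-c0).T)<rad)
    q=P[m&(abs(P[:,2]-.119-z0)<.005)]; r=cv2.minAreaRect(1000*q[:,:2].astype(np.float32)); print(n,'tongue',len(q),np.round(r[0],1),np.round(r[1],1),round(ang(r),1),np.percentile(q[:,2],90).round(4))
    q=P[m&(abs(P[:,2]-.055-z0)<.003)]; 
    q=q[np.hypot(*(q[:,:2]-np.array(r[0])/1000).T)>.028]
    if len(q)>10:
        X=q[:,:2]; w=np.linalg.svd(X-X.mean(0))[2][0]; print('  bar',(np.degrees(np.arctan2(w[1],w[0]))+90)%180-90, (X@w).ptp() if hasattr(X,'ptp') else np.ptp(X@w))
        t=X@w; a=X[t==t.max()][0];b=X[t==t.min()][0]; print('  mid of bar ends',(a+b)/2, 'n',len(q))
E
python3 - <<'E'
from meas import *
for n in('top','side'): stand(n); weight(n,np.array([.625,-.11]))
for n in('top','side'): 
    P=cloud(load(n)); print(P[...,2][P[...,2]<.02].mean())
E
```

```text
top plate 3729 [566.1 188.5] [150.9 150.4] 73.4
  hook 322 [618.5 168.3] [42.4 28.8] [218. 118.] 0.1102
  hook 333 [513.4 208.4] [42.9 27.8] [197. 173.] 0.1107
  mid [565.96221924 188.38363647] dist 112.4308413365565 axis -20.88317838525336
top tongue 109 [ 623.4 -112.1] [13.8 29.7] -31.3 0.122
  bar -31.167611545697042 0.10707540577073638
  mid of bar ends [ 0.62276328 -0.11287122] n 114
side plate 2261 [569.1 189.6] [153.2 152.1] 73.8
  hook 194 [621.8 170.2] [42.5 30.3] [194. 203.] 0.1114
  hook 227 [517.2 210.4] [42.3 30.7] [227. 232.] 0.1118
  mid [569.49987793 190.3318634 ] dist 112.07200872784104 axis -21.038363456614235
side tongue 57 [ 626.4 -108. ] [15.3 29.7] -28.6 0.1233
  bar -30.610753856824005 0.10771165634286062
  mid of bar ends [ 0.62800425 -0.11170546] n 51
0.0008881395445673512
-0.035194851026193685
```

Both views agree on sizes: plate 150 mm, bar 107 mm, heights 55/85/110. The weight is at (0.625, -0.1105) with its bar at -31°. The stand centre is at (0.5677, 0.189), with its axis at -16.4° from the plate edges. The hook roofs overhang to own -y, so their centre line at -21° is not the axis.

```bash
python3 -m inch '[{"linear":[1,0.9,0],"twist":-0.4,"gripper":1},{"linear":[1,0.9,0],"twist":-0.4,"gripper":1},{"linear":[1,0.9,0],"twist":-0.4,"gripper":1},{"linear":[1,0.9,0],"twist":-0.4,"gripper":1}]'
```

```text
time: 0.43
tool_pos: [0.261, -0.4338, 0.2271]
ee_rot: [-3.139, -0.001, -0.128]
wrist_force: [0.4, -0.5, -0.2]
width: 0.0939
```

```bash
R='' ; python3 -m inch '[{"linear":[1,0.9,0],"twist":-0.395,"gripper":0.7},{"linear":[1,0.9,0],"twist":-0.395,"gripper":0.7},{"linear":[1,0.9,0],"twist":-0.395,"gripper":0.7},{"linear":[1,0.9,0],"twist":-0.395,"gripper":0.7}]' && python3 -m inch '[{"linear":[1,0.9,0],"twist":0,"gripper":0.7},{"linear":[1,0.9,0],"twist":0,"gripper":0.7},{"linear":[1,0.9,0],"twist":0,"gripper":0.7},{"linear":[1,0.9,0],"twist":0,"gripper":0.7}]' && python3 -m inch '[{"linear":[1,0.9,0],"twist":0,"gripper":0.7},{"linear":[1,0.9,0],"twist":0,"gripper":0.7},{"linear":[1,0.9,0],"twist":0,"gripper":0.7},{"linear":[1,0.9,0],"twist":0,"gripper":0.7},{"linear":[1,0.9,0],"twist":0,"gripper":0.7},{"linear":[1,0.9,0],"twist":0,"gripper":0.7}]'
```

```text
time: 0.77
tool_pos: [0.3605, -0.3441, 0.2271]
ee_rot: [-3.14, 0.0, -0.543]
wrist_force: [0.4, 0.2, -0.0]
width: 0.0709
time: 1.1
tool_pos: [0.4619, -0.2523, 0.2268]
ee_rot: [-3.139, 0.001, -0.534]
wrist_force: [0.1, -0.0, 0.0]
width: 0.0656
time: 1.6
tool_pos: [0.5581, -0.1671, 0.2268]
ee_rot: [3.14, 0.002, -0.539]
wrist_force: [-0.4, 0.1, 0.2]
width: 0.0659
```

```bash
python3 -m inch '[{"linear":[0.66,0.565,-0.3],"twist":0,"gripper":0.7},{"linear":[0.66,0.565,-0.3],"twist":0,"gripper":0.7},{"linear":[0.66,0.565,-0.3],"twist":0,"gripper":0.7},{"linear":[0.66,0.565,-0.3],"twist":0,"gripper":0.7},{"linear":[0.66,0.565,-0.3],"twist":0,"gripper":0.7},{"linear":[0.66,0.565,-0.3],"twist":0,"gripper":0.7}]'
python3 - <<'E'
from h import *
a=snap('top')['image'];b=snap('side')['image']
c=np.hstack([cv2.resize(a[70:180,300:430],(390,330)),cv2.resize(b[80:190,190:320],(390,330))]); save(c,'pre.png')
print(robot.get_obs()['tool_pos'])
E
```

```text
time: 2.1
tool_pos: [0.6238, -0.1122, 0.1986]
ee_rot: [3.141, -0.001, -0.542]
wrist_force: [0.2, 0.0, -0.1]
width: 0.0658
[ 0.62404734 -0.11196484  0.19906127]
```

View pics/pre.png

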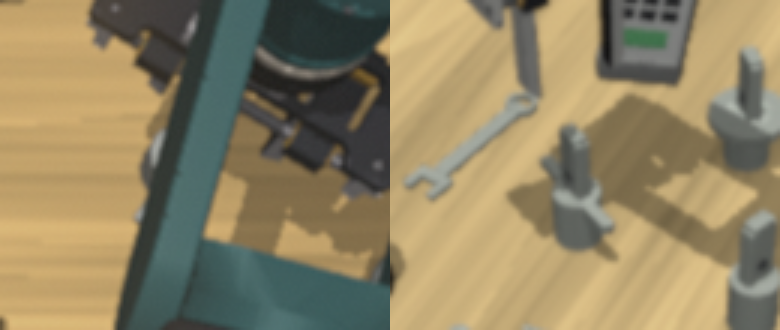

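```bash
python3 - <<'E'
from h import *
s=load('side'); im=s['image'].copy()
t=np.array([.624,-.112,.199-.022]); d=np.array([np.cos(np.radians(59)),np.sin(np.radians(59)),0])
pts=np.array([t,t+d*.033,t-d*.033,[.624,-.112,.12]])
p=cv2.projectPoints(pts,s['rvec'],s['tvec'],s['mtx'],None)[0][:,0]; print(p)
im=cv2.resize(im[20:190,170:400],None,fx=3,fy=3)
for q in p: cv2.circle(im,tuple(int(x) for x in (q-[170,20])*3),4,(255,0,0),-1)
save(im,'pre2.png')
E
```

```text
[[251.32626423 105.76498429]
 [239.64473345 110.47602803]
 [262.78113719 101.14534938]
 [252.21383112 124.03488153]]
```

View pics/pre2.png

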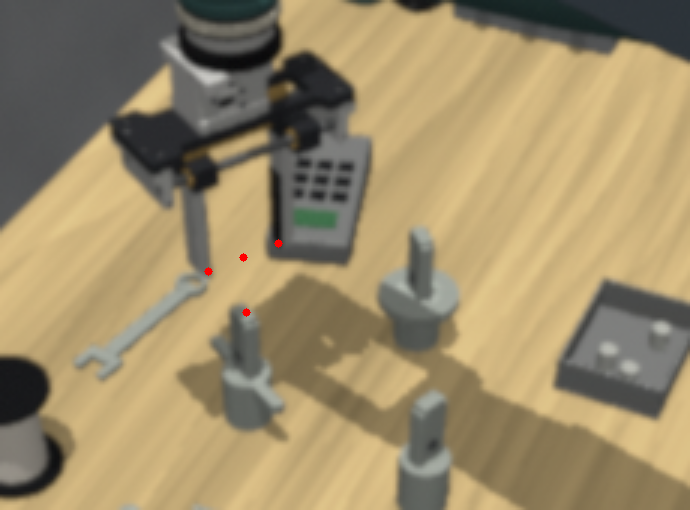

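The left fingertip shows at (207,270) in the crop, where it was predicted. The jaws straddle the tongue at (246,312), so I descend and grip.

```bash
python3 -m inch '[{"linear":[0.01,0.01,-0.4],"twist":0,"gripper":0.7},{"linear":[0.01,0.01,-0.8],"twist":0,"gripper":0.7},{"linear":[0.01,0.01,-0.9],"twist":0,"gripper":0.7},{"linear":[0.01,0.01,-0.9],"twist":0,"gripper":0.7},{"linear":[0.01,0.01,-0.9],"twist":0,"gripper":0.7},{"linear":[0.01,0.01,-0.9],"twist":0,"gripper":0.7}]' && python3 -m inch '[{"linear":[0,0,0],"twist":0,"gripper":0.1},{"linear":[0,0,0],"twist":0,"gripper":0},{"linear":[0,0,0],"twist":0,"gripper":0},{"linear":[0,0,0],"twist":0,"gripper":0},{"linear":[0,0,0],"twist":0,"gripper":0},{"linear":[0,0,0],"twist":0,"gripper":0},{"linear":[0,0,0],"twist":0,"gripper":0},{"linear":[0,0,0],"twist":0,"gripper":0}]'
```

```text
time: 2.7
tool_pos: [0.6273, -0.1099, 0.1109]
ee_rot: [-3.14, -0.005, -0.54]
wrist_force: [0.1, -0.7, -0.2]
width: 0.0659
time: 3.37
tool_pos: [0.6256, -0.1094, 0.1075]
ee_rot: [3.141, 0.0, -0.54]
wrist_force: [-1.7, -1.7, 0.9]
width: 0.0158
```

```bash
python3 -m inch '[{"linear":[0,0,0],"twist":0,"gripper":0},{"linear":[0,0,0],"twist":0,"gripper":0},{"linear":[0,0,0],"twist":0,"gripper":0},{"linear":[0,0,0.1],"twist":0,"gripper":0},{"linear":[0,0,0.3],"twist":0,"gripper":0},{"linear":[0,0,0.5],"twist":0,"gripper":0},{"linear":[0,0,0.7],"twist":0,"gripper":0},{"linear":[0,0,0.9],"twist":0,"gripper":0},{"linear":[0,0,1],"twist":0,"gripper":0},{"linear":[0,0,1],"twist":0,"gripper":0}]'
```

```text
time: 4.2
tool_pos: [0.6268, -0.1092, 0.2102]
ee_rot: [-3.14, -0.004, -0.539]
wrist_force: [0.8, -0.2, -5.6]
width: 0.0139
```

```bash
python3 -m inch '[{"linear":[-0.1,0.3,0.2],"twist":0.1,"gripper":0},{"linear":[-0.2,0.6,0.4],"twist":0.2,"gripper":0},{"linear":[-0.2,0.9,0.4],"twist":0.3,"gripper":0},{"linear":[-0.2,1,0.4],"twist":0.415,"gripper":0}]' && python3 -m inch '[{"linear":[-0.2,0.3,0],"twist":0.1,"gripper":0},{"linear":[-0.2,0.6,0],"twist":0.2,"gripper":0},{"linear":[-0.2,0.9,0],"twist":0.3,"gripper":0},{"linear":[-0.2,1,0],"twist":0.415,"gripper":0}]' && python3 -m inch '[{"linear":[-0.18,0.3,0],"twist":0.1,"gripper":0},{"linear":[-0.18,0.6,0],"twist":0.2,"gripper":0},{"linear":[-0.18,0.8,0],"twist":0.3,"gripper":0},{"linear":[-0.18,0.9,0],"twist":0.413,"gripper":0},{"linear":[-0.18,0.99,0],"twist":0.413,"gripper":0},{"linear":[-0.18,0.99,0],"twist":0.413,"gripper":0},{"linear":[-0.18,0.99,0],"twist":0.413,"gripper":0},{"linear":[-0.18,0.99,0],"twist":0.413,"gripper":0}]'
python3 - <<'E'
from h import *
a=snap('top')['image'];b=snap('side')['image']
c=np.hstack([cv2.resize(a[70:230,130:290],(390,390)),cv2.resize(b[60:320,90:350],(390,390))]); save(c,'over.png')
o=robot.get_obs();print(o['tool_pos'],np.degrees(o['ee_rot']),o['joint_positions'])
E
```

```text
time: 4.53
tool_pos: [0.6052, -0.0046, 0.2478]
ee_rot: [-3.138, -0.0, -0.096]
wrist_force: [0.5, 0.1, -7.3]
width: 0.0142
time: 4.87
tool_pos: [0.5841, 0.0955, 0.2449]
ee_rot: [-3.137, 0.003, 0.339]
wrist_force: [-0.3, -0.7, -6.2]
width: 0.0137
time: 5.53
tool_pos: [0.5677, 0.1889, 0.2467]
ee_rot: [-3.142, 0.002, 0.759]
wrist_force: [-0.2, -1.1, -6.2]
width: 0.0137
[0.56787427 0.18880166 0.24724656] [1.79988895e+02 4.10393046e-02 4.35129276e+01] [ 2.26545720e-01  1.93618618e-01  1.21235372e+00 -5.38165590e-04
  1.73613879e+00  1.03780968e+00]
```

View pics/over.png

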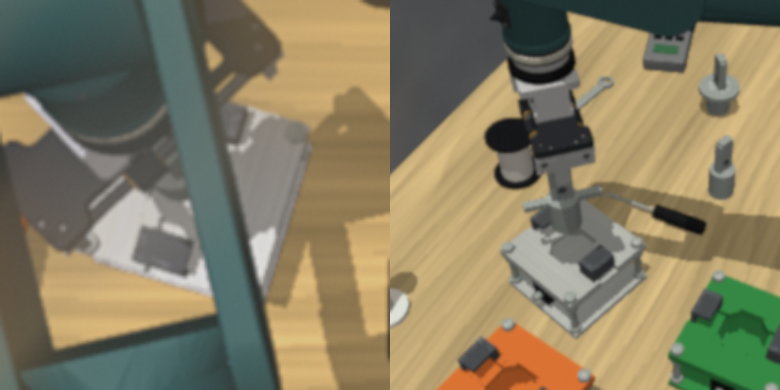

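The weight hangs above the frame at side crop (565,210), with its bar off the hooks. I measure its offset within the side view, where the calibration bias cancels.

```bash
python3 - <<'E'
from h import *
s=load('side');P=cloud(s);im=s['image']
c=np.array([.569,.190])
d=np.hypot(P[...,0]-c[0],P[...,1]-c[1])
m=(d<.08)&(P[...,2]>.12)&(P[...,2]<.215)
print(np.histogram(P[m][:,2],bins=np.arange(.12,.216,.005)))
b=m&(P[...,2]>.186)&(d>.026)&(P[...,2]<.2)
q=P[b]; X=q[:,:2]; w=np.linalg.svd(X-X.mean(0))[2][0]; t=(X-c)@w; n=(X-c)@np.array([-w[1],w[0]])
print(len(q),np.degrees(np.arctan2(w[1],w[0])),t.min(),t.max(),np.median(n[t<0]),np.median(n[t>0]),np.ptp(n),np.median(q[:,2]))
# cylinder low part
l=m&(P[...,2]<.175); q=P[l]
A=np.c_[2*q[:,:2],np.ones(len(q))]; z=np.linalg.lstsq(A,(q[:,:2]**2).sum(1),rcond=None)[0]; print('cyl',z[:2],np.sqrt(z[2]+z[0]**2+z[1]**2),len(q),q[:,2].min())
E
```

```text
(array([  0,   0,   0,   0,  19,  32,  35,  31,  31,  38,  31,  37,  36,
        69, 132, 250,  26,  24,  27]), array([0.12 , 0.125, 0.13 , 0.135, 0.14 , 0.145, 0.15 , 0.155, 0.16 ,
       0.165, 0.17 , 0.175, 0.18 , 0.185, 0.19 , 0.195, 0.2  , 0.205,
       0.21 , 0.215]))
205 43.61709775209949 -0.05040643417431924 0.05727488258633726 0.0034031138165069525 0.003454226186545906 0.016244381550234995 0.19511598564721527
cyl [0.57155941 0.19274751] 0.021008915390735402 217 0.14083270178749377
```

```bash
python3 -m inch '[{"linear":[-0.02,-0.02,0],"twist":0,"gripper":0},{"linear":[-0.02,-0.02,-0.1],"twist":0,"gripper":0},{"linear":[-0.02,-0.02,-0.25],"twist":0,"gripper":0},{"linear":[-0.02,-0.02,-0.4],"twist":0,"gripper":0},{"linear":[-0.02,-0.02,-0.5],"twist":0,"gripper":0},{"linear":[-0.02,-0.02,-0.6],"twist":0,"gripper":0},{"linear":[-0.02,-0.02,-0.6],"twist":0,"gripper":0},{"linear":[-0.02,-0.02,-0.6],"twist":0,"gripper":0}]'
python3 - <<'E'
from h import *
b=snap('side')['image']
save(cv2.resize(b[100:300,110:350],(720,600)),'low.png')
E
```

```text
time: 6.3
tool_pos: [0.5654, 0.1877, 0.1867]
ee_rot: [-3.141, 0.001, 0.762]
wrist_force: [1.1, 0.5, -5.4]
width: 0.0139
```

View pics/low.png

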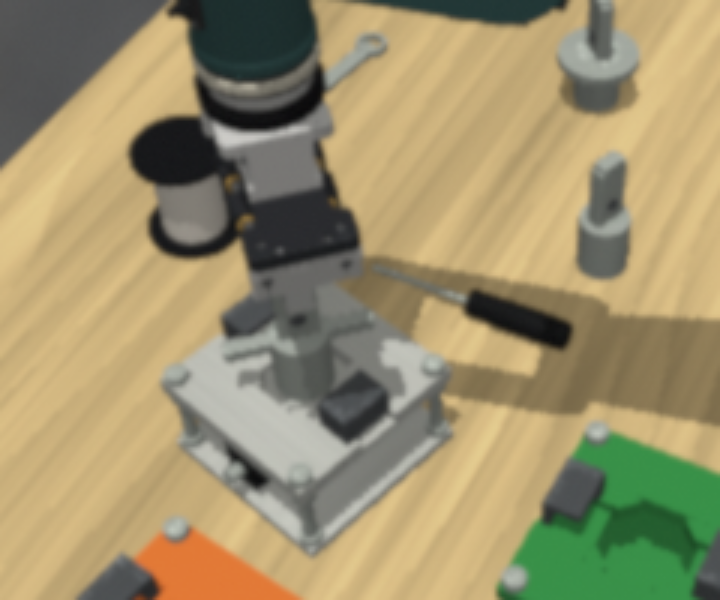

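The cylinder (300,370) is entering the hole and the lugs at (235,350) and (365,320) lie clear of the hooks. I lower it to turning height.

```bash
python3 -m inch '[{"linear":[0,0,-0.1],"twist":0,"gripper":0},{"linear":[0,0,-0.2],"twist":0,"gripper":0},{"linear":[0,0,-0.28],"twist":0,"gripper":0},{"linear":[0,0,-0.35],"twist":0,"gripper":0},{"linear":[0,0,-0.35],"twist":0,"gripper":0},{"linear":[0,0,-0.35],"twist":0,"gripper":0}]'
python3 - <<'E'
from h import *
b=snap('side')['image']
save(cv2.resize(b[160:300,140:280],(600,600)),'low2.png');o=robot.get_obs();print(o['tool_pos'],o['wrist_force'])
s=load('side');P=cloud(s); d=np.hypot(P[...,0]-.567,P[...,1]-.188); hsv=cv2.cvtColor(b,cv2.COLOR_RGB2HSV)
m=(d>.027)&(d<.06)&(P[...,2]>.090)&(P[...,2]<.106)
q=P[m]; print(len(q),np.percentile(q[:,2],[10,50,75,90]))
E
```

```text
time: 6.85
tool_pos: [0.5652, 0.1878, 0.1513]
ee_rot: [-3.141, 0.002, 0.762]
wrist_force: [-0.6, 0.5, -6.2]
width: 0.0138
[0.56570922 0.18791891 0.1522448 ] [-0.97383505  1.34709794 -7.11824706]
199 [0.09257677 0.09909483 0.10068537 0.10241044]
```

View pics/low2.png

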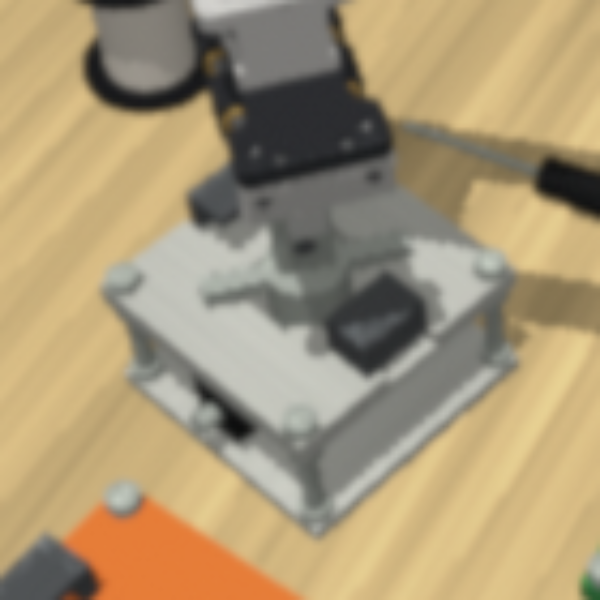

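```bash
python3 -m inch '[{"linear":[0,0,0],"twist":-0.1,"gripper":0},{"linear":[0,0,0],"twist":-0.2,"gripper":0},{"linear":[0,0,0],"twist":-0.3,"gripper":0},{"linear":[0,0,0],"twist":-0.4,"gripper":0},{"linear":[0,0,0],"twist":-0.5,"gripper":0}]' && python3 -m inch '[{"linear":[0,0,0],"twist":-0.1,"gripper":0},{"linear":[0,0,0],"twist":-0.2,"gripper":0},{"linear":[0,0,0],"twist":-0.3,"gripper":0},{"linear":[0,0,0],"twist":-0.4,"gripper":0},{"linear":[0,0,0],"twist":-0.47,"gripper":0},{"linear":[0,0,0],"twist":-0.5,"gripper":0},{"linear":[0,0,0],"twist":-0.5,"gripper":0},{"linear":[0,0,0],"twist":-0.5,"gripper":0}]'
python3 - <<'E'
from h import *
b=snap('side')['image']
a=snap('top')['image']
c=np.hstack([cv2.resize(b[160:300,140:280],(400,400)),cv2.resize(a[80:220,140:280],(400,400))])
save(c,'turn.png');o=robot.get_obs();print(o['tool_pos'],np.degrees(o['ee_rot']),o['wrist_force'],o['wrist_torque'])
E
```

```text
time: 7.32
tool_pos: [0.5663, 0.188, 0.1535]
ee_rot: [3.142, -0.002, 0.233]
wrist_force: [-0.9, 0.6, -7.0]
width: 0.0138
time: 7.98
tool_pos: [0.5661, 0.188, 0.1532]
ee_rot: [-3.141, -0.001, -0.284]
wrist_force: [-1.0, -0.0, -6.9]
width: 0.0136
[0.56596126 0.18794797 0.15293544] [-1.79982056e+02 -3.82695415e-02 -1.63030689e+01] [ 0.27680406  0.12310763 -6.48245002] [ 0.02380873  0.04144254 -0.06672596]
```

View pics/turn.png

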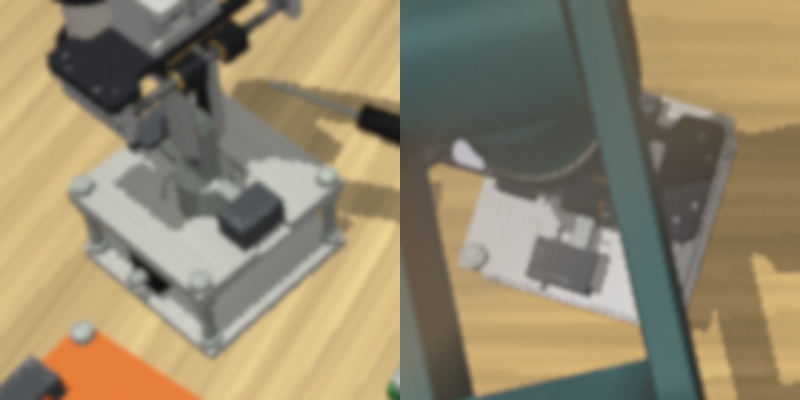

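It turned freely: no side force and yaw -16.3°. The bar runs under the hook at (570,260) in the top crop. I lower it into the notches.

```bash
python3 -m inch '[{"linear":[0,0,-0.04],"twist":0,"gripper":0},{"linear":[0,0,-0.08],"twist":0,"gripper":0},{"linear":[0,0,-0.11],"twist":0,"gripper":0},{"linear":[0,0,-0.13],"twist":0,"gripper":0},{"linear":[0,0,-0.13],"twist":0,"gripper":0},{"linear":[0,0,-0.13],"twist":0,"gripper":0}]'
```

```text
time: 8.58
tool_pos: [0.5658, 0.1878, 0.1399]
ee_rot: [3.141, -0.0, -0.285]
wrist_force: [-0.3, -0.4, -3.2]
width: 0.0136
```

```bash
python3 -m inch '[{"linear":[0,0,-0.01],"twist":0,"gripper":0},{"linear":[0,0,-0.01],"twist":0,"gripper":0},{"linear":[0,0,-0.01],"twist":0,"gripper":0}]'
python3 - <<'E'
from h import *
b=snap('side')['image']
s=load('side');P=cloud(s); 
save(cv2.resize(b[170:290,150:270],(600,600)),'seat.png')
E
```

```text
time: 8.83
tool_pos: [0.566, 0.1878, 0.1397]
ee_rot: [-3.141, -0.001, -0.285]
wrist_force: [-1.1, -2.1, 2.2]
width: 0.0137
```

View pics/seat.png

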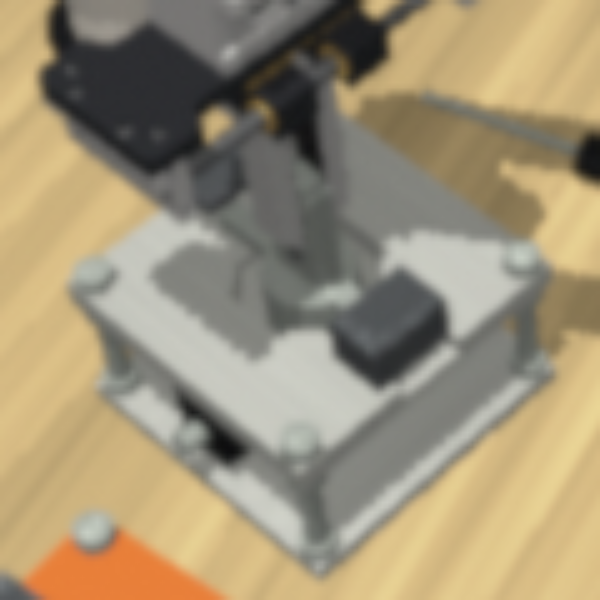

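The vertical force changed from -6.5 to +2.2 N at an origin height of 32 mm, so the weight is seated. I release it, opening only part way, and go straight up.

```bash
python3 -m inch '[{"linear":[0,0,0],"twist":0,"gripper":0.25},{"linear":[0,0,0],"twist":0,"gripper":0.35},{"linear":[0,0,0],"twist":0,"gripper":0.45},{"linear":[0,0,0],"twist":0,"gripper":0.45},{"linear":[0,0,0],"twist":0,"gripper":0.45},{"linear":[0,0,0],"twist":0,"gripper":0.45}]' && python3 -m inch '[{"linear":[0,0,0.1],"twist":0,"gripper":0.45},{"linear":[0,0,0.3],"twist":0,"gripper":0.45},{"linear":[0,0,0.6],"twist":0,"gripper":0.45},{"linear":[0,0,0.9],"twist":0,"gripper":0.45},{"linear":[0,0,1],"twist":0,"gripper":0.45},{"linear":[0,0,1],"twist":0,"gripper":0.45}]' && python3 -m inch '[{"linear":[-0.3,-0.3,0],"twist":0,"gripper":0.45},{"linear":[-0.6,-0.6,0],"twist":0,"gripper":0.45},{"linear":[-0.9,-0.9,0],"twist":0,"gripper":0.45},{"linear":[-1,-1,0],"twist":0,"gripper":0.45},{"linear":[-1,-1,0],"twist":0,"gripper":0.45}]' && python3 -m inch '[{"linear":[-0.3,-0.3,0],"twist":0,"gripper":0.45},{"linear":[-0.6,-0.6,0],"twist":0,"gripper":0.45},{"linear":[-0.8,-0.9,0],"twist":0,"gripper":0.45},{"linear":[-0.8,-1,0],"twist":0,"gripper":0.45},{"linear":[-0.8,-1,0],"twist":0,"gripper":0.45}]'
python3 - <<'E'
from meas import *
b=snap('side')['image']
a=snap('top')['image']
c=np.hstack([cv2.resize(b[150:290,140:280],(400,400)),cv2.resize(a[80:220,140:280],(400,400))]); save(c,'done.png'); save(a,'donetop.png')
c0=np.array([.567,.189])
for n in('top','side'): weight(n,c0,.032,.04)
P=cloud(load('top'))
for (u,v) in [(441,168),(346,212)]: print(P[v,u].round(3))
E
```

```text
time: 9.38
tool_pos: [0.5658, 0.188, 0.1384]
ee_rot: [-3.142, -0.0, -0.285]
wrist_force: [-0.6, -0.3, -0.3]
width: 0.0421
time: 9.88
tool_pos: [0.5675, 0.1884, 0.2434]
ee_rot: [-3.137, -0.008, -0.285]
wrist_force: [0.4, 0.3, -0.4]
width: 0.0424
time: 10.3
tool_pos: [0.463, 0.0859, 0.2369]
ee_rot: [3.14, 0.003, -0.288]
wrist_force: [0.3, 0.2, -0.0]
width: 0.0422
time: 10.72
tool_pos: [0.3853, -0.0134, 0.2374]
ee_rot: [3.141, 0.001, -0.289]
wrist_force: [-0.1, 0.3, 0.3]
width: 0.0422
top tongue 124 [566.2 187.1] [14.  29.5] -15.2 0.1544
  bar 71.19924367857652 0.07864595928600376
  mid of bar ends [0.56700773 0.18878313] n 300
side tongue 86 [569.2 190.1] [14.9 27.5] -18.2 0.1547
  bar 68.32339432627361 0.07832655954732115
  mid of bar ends [0.56664076 0.18862064] n 156
[ 0.526 -0.262  0.088]
[ 0.422 -0.006  0.584]
```

View pics/done.png

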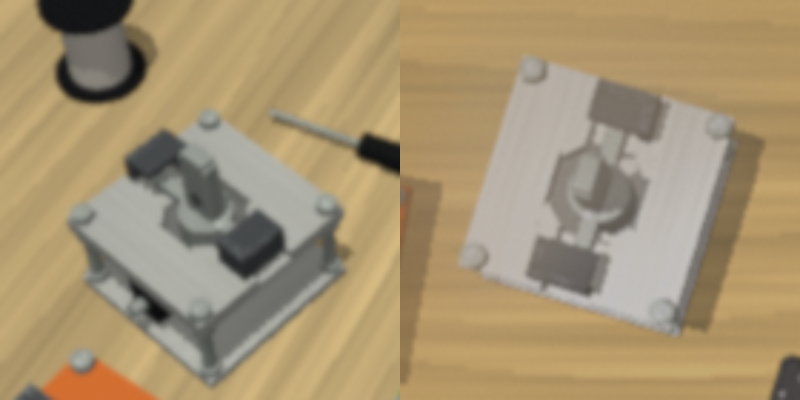

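View pics/donetop.png

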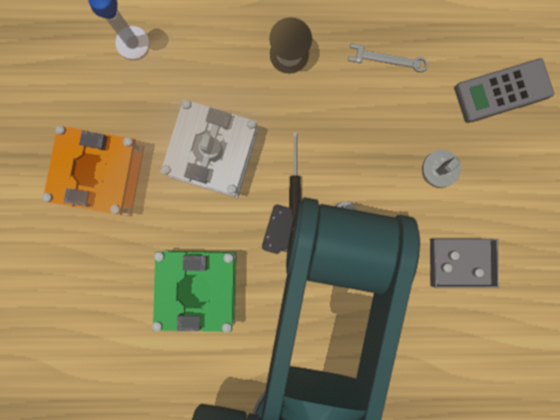

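Both views put the tongue top at 32 mm origin height, centred on the plate, with the bar at about -16.7°. The lugs run under both hooks. The arm hides the plain weight in the top view, so I check it and the steadiness of the hung weight in the side view.

```bash
python3 - <<'E'
from meas import *
snap('side'); 
for c in ([.44,-.07],[.53,-.26]): weight('side',np.array(c),0,.045)
weight('side',np.array([.567,.189]),.032,.04)
P=cloud(load('side')); d=np.hypot(P[...,0]-.569,P[...,1]-.190); q=P[(d<.022)&(abs(P[...,2]-.088)<.005)]
A=np.c_[q[:,:2]-[.569,.19],np.ones(len(q))]; z=np.linalg.lstsq(A,q[:,2],rcond=None)[0]; print('tilt deg',np.degrees(z[:2]),z[2],len(q))
save(cv2.resize(load('side')['image'],(800,600)),'final.png'); o=robot.get_obs(); print(o['time'])
E
```

```text
side tongue 58 [445.9 -77.9] [27.7 16.4] 71.2 0.1226
side tongue 15 [ 541.2 -275.4] [10.4 14.5] -67.4 0.1223
side tongue 88 [570.  189.7] [15.9 30.9] -12.5 0.155
  bar 71.64063062219219 0.07898085722908854
  mid of bar ends [0.56464496 0.18970789] n 154
tilt deg [ 1.34681586 -3.11330713] 0.08902347303165245 164
10.8667
```

View pics/final.png

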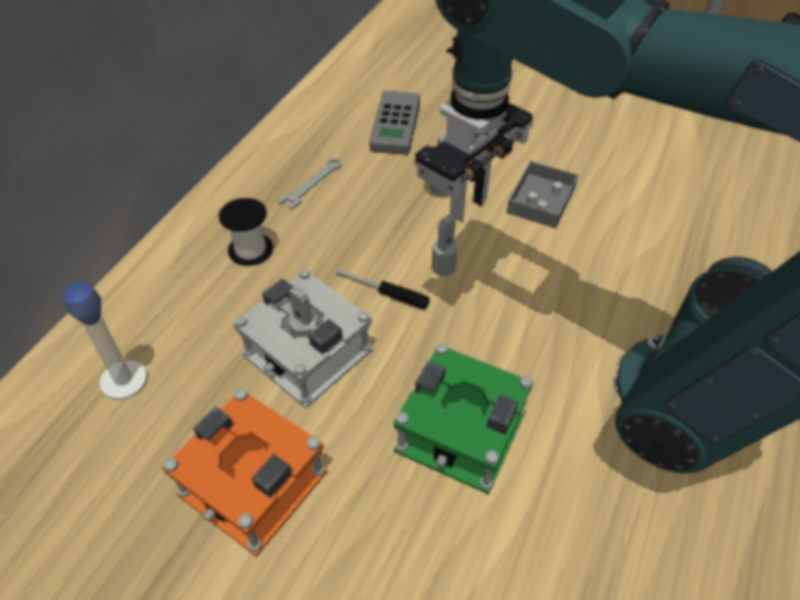

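```bash
python3 -c "
from bench import robot
print(robot.close_job())"
```

```text
the job is handed in; nothing more can be done
None
```

The two-lug weight is hanging in the bayonet plate of the aluminium frame, and I handed the job in at about 10.9 s. I gripped it by its tongue and lowered it through the hole with the lugs about 60° clear of the hooks. I then turned it 60° clockwise at about 44 mm origin height, dropped it into the notches, let go and backed the arm away.

**Last checks:**
- **Seating:** the origin height was 32 mm in both views, and the wrist force showed the load passing to the frame.
- **Position:** the tongue was centred on the plate to within about 1.5 mm, with the bar under both hooks.
- **Other weights:** the flange and plain weights were still standing. The top view read the flange weight at its starting spot. The arm hid the plain weight there, and the side view shows it upright, but I had no starting position from that view to compare.
- **Robot:** the gripper was clear of everything.

**Rough or disagreeing readings:**
- **Camera offset:** the two cameras differed by a steady 3 mm or so, which I averaged.
- **Final bar angle:** it read between -12° and -18° depending on the picture, against the frame's axis at -16.4°.
- **Tilt and bar fits:** a rough tilt fit gave 1–3°, but I put that down to noise because only about 160 points went into it. The fit meant to give the bar direction on the hung weight failed, as it was picking up plate points.

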